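# Snap the cap back on the shoe spray

### The arm

A 6-joint arm with a two-finger parallel gripper is mounted at the origin on the work surface. World frame = base frame: x ahead of the robot, y to its left, z up, the work surface at z = 0. Lengths are in m, angles in degrees, forces in N, time in s.
With the tool pointing down it reaches from about 0.325 to 0.85 m from the base axis. Payload 4.4 kg.
Tool frame: the origin (TCP) lies between the finger pads; the fingertips stand 19 mm ahead of it and the grasp point (between the pads) is the TCP; z points along the fingers, x is the direction in which the jaws open and shut, and the axes are right-handed (so a half turn about z gives the same grasp; the last joint's range is limited). The gripper opens to 94 mm and grips with 3 to 60 N. Pads are 16 mm wide; open, the fingers measure 119 mm over their backs; the gripper's body (75 mm by 177 mm) begins 78 mm behind the grasp point.
Start: joints at [-73.768, 11.837, 88.321, -0, 79.842, -8.623], TCP at [0.242, -0.522, 0.224] pointing down, gripper open.
Joint ranges: [-156.59, 156.59], [-49.26, 127.26], [12.9, 141.05], [-63.56, 243.56], [4.71, 150.69], [-161.64, 161.64]. Speed limits (degrees/s): [159.86, 159.86, 180, 180, 180, 180].

### API

Orientations are given as a 3x3 rotation matrix whose columns are the frame's x, y, z axes.
In Python, from rig import ctrl, cams, nets gives the robot as it stands. Calls block until the motion is done:
- ctrl.move_to(position, orientation): joint-space move of the TCP to a pose.
- ctrl.move_straight(position, rot=None, v=0.15): straight line of the TCP; rot=None keeps the orientation; v is the mean speed in m/s.
- ctrl.move_joints(angles): joint-space move.
- ctrl.grip(opening, force=None): finger opening in m; force is the grip in N (None keeps the last); returns when the fingers have stopped.
- ctrl.pause(seconds).
- ctrl.solve_ik(position, orientation): joint angles nearest the present ones, or None.
- cams.read_camera(name): name is "scene" or "top" or "wrist"; returns a dict with "img" (480x640x3 uint8, red, green, blue), "range_z" (480x640 float32, m along the optical axis (not along the pixel's ray), 0 where there is no reading), "camera_matrix" (3x3 intrinsics, pixels), "cam_to_world" (4x4, takes a point from camera to world coordinates); the wrist camera has in their place "tool_from_camera" (4x4, takes a point from camera to tool coordinates, whose origin is the TCP and whose axes are the tool frame's). Camera axes: x right, y up, looking along -z (the intrinsics and any distortion apply to the point x, -y, -z); pixel columns grow to the right and rows downward; lengths in m; the calibration is good to about 2 mm. A picture is of the moment at which its call begins: read the wrist's pose just before it.
A pose or a line that the arm cannot do raises ctrl.MotionError and nothing moves.
- ctrl.hand_in(): hands the job in, once; it reports no verdict.
Trained networks look in the newest picture that a camera, given by its name, has taken for a name from the list of things; names that differ only in an ending like _2 or _b are one class to them, and where a whole thing is asked for, a point or a joint stands for the part that bears it (a point fixed in the world has none). Each returns a list of dicts, best first, with "confidence" (0 to 1); they miss things now and then, are a little off and sometimes report something else, mostly with a low value. They report only what shows in the picture. A call takes as long as a camera call. They do not tell look-alikes from the thing itself.
- nets.look_for(camera, thing): "at" ([x, y, z] in m, in the coordinates of the camera as it stood for that picture, good to about 4 mm: the middle of the surface that is visible of it).
- nets.outline_of(camera, thing): "region" (480x640 bool, what is visible of it).
- nets.pinpoint(camera, thing): "at" ([x, y, z] in m, in the coordinates of the camera as it stood for that picture, good to about 4 mm: a listed point, or the origin of a listed thing).
Readings, each from a call of its own:
- ctrl.get_clock(): time.
- ctrl.get_joints(): joint angles.
- ctrl.get_qd(): joint speeds.
- ctrl.get_effort(): joint torques, N m.
- ctrl.get_position(): TCP position.
- ctrl.get_eef_rot(): TCP orientation.
- ctrl.get_contact_force(): force on the tool from outside, world axes, zero at the start.
- ctrl.get_ft_torque(): the same for the moment, N m.
- ctrl.get_opening(): finger opening in m.
Only numpy, scipy, OpenCV 4.12 (cv2) and the standard library are available. Lean on these libraries where they do the work, as an engineer would, in place of code of your own. Each camera call takes 0.05 s, during which the arm holds its last target.

### The job

The small shoe spray beside the black shoebox has lost its cap, and the folded hanger sticks out over it: move the hanger back so that it lies flat and wholly on the shoebox lid (lay it down, do not drop it). Then take the spray's loose cap from the shelf and press it straight down over the can's neck until it clicks home on the can's ledge, and go on pressing after the click: finish while still pushing the cap firmly down (some 15 newtons), with the can upright on the shelf, and do not let go. Leave everything else where it is.

Things in the scene. Friction and masses are not known exactly. Their poses are not given: they have to be found in the camera images.
- shelf: The dark walnut-effect shelf that everything stands on; its top is the work surface, z = 0.
- lid_top (a point): Centre of the flat top of the black plastic shoebox's shut lid, 128 mm above the shelf. The lid is 205 mm (x) by 335 mm (y). z is up, y runs along the box's long side, -x is the side with the snap latch. The box does not move. The bare spray can stands off its -y end.
- hanger_center (a point): Folded bamboo hanger, 280 mm long, lying flat across the end of the lid, its arms sticking out over the can. Point: middle of its length and thickness, 8 mm above the lid, near its centre of mass (70 to 110 g); grip it here across the arms. y runs along it: at -y two parallel arms, together 33 mm wide (x), 16 mm thick (z), reach 140 mm from the point.
- can: The small bare spray can, loose, 0.15 to 0.27 kg. Origin at the centre of its foot, z up. Plain metal body 45 mm in diameter, up to a flat ledge 89 mm above the foot; above it a neck 30 mm in diameter up to 106 mm, ringed by a rounded snap bead (38 mm across, its middle at 98 mm), and a 14 mm wide spray button on top, up to 119 mm.
- can_top (a point): Centre of the top of the small can's neck, 106 mm above its foot (the spray button stands 13 mm higher).
- cap_center (a point): The small can's white plastic cap, loose (14 g), standing mouth down on the shelf: a plain round cap, 45 mm in diameter, 40 mm high, closed on top. Point: on its axis, half-way up (20 mm above its lower rim); z is the axis, up. Snapped home, its rim stands on the can's ledge, a hard stop, with this point 109 mm above the can's foot.
- cap: The same cap; origin at the centre of its lower rim. A lip inside the mouth, 33 mm across and 5 mm high, snaps over the can's bead: it meets the bead with this origin about 101 mm above the can's foot; the push rises to a peak of about 8 to 13 N within 3 mm, drops to a few newtons (the click), and the cap goes on down to the ledge at 89 mm.
- hanger: The same hanger; origin on its underside below hanger_center, same axes. At +y a 36 mm wide hub begins 50 mm from the point, followed by a thin wire hook that ends 140 mm from the point.
- brush: Bystander: chrome-backed shoe brush, bristles down, 172 x 50 x 48 mm. Origin under its centre.
- shoe_tree: Bystander: pale blue plastic shoe tree, 275 mm long, 74 mm wide and 68 mm high. Origin under the middle of its rod.
- dish: Bystander: round clear glass cufflink dish, 84 mm across, 22 mm high, with two cufflinks in it. Origin under its centre.
- cream_jar: Bystander: low wide jar with a flat black lid, 67 mm in diameter, 30 mm high. Origin under its centre.
- tall_can: Bystander: taller spray can with its cap on, 53 mm in diameter, 187 mm high. Origin under its centre.
- shoehorn: Bystander: flat steel shoehorn, 230 x 44 x 9 mm. Origin under its centre.
Not all that is in view belongs to the job. Of the things shaped like the cap, the white one is meant.

How it is judged (in metres and radians):
On the way, in this order (a step that is already met when the one before it is completed fails the run):
1. the hanger lies flat and let go on the shoebox lid, clear of the can (y of hanger_center in the frame of lid_top between -0.05 and 0.05 m and x of hanger_center in the frame of lid_top between -0.085 and 0.085 m and z of hanger_center in the frame of lid_top between 0.004 and 0.013 m and angle between the y axis of hanger_center and the y axis of lid_top, either way round below 0.4 rad and angle between hanger_center's own z axis and vertical below 0.1 rad and contact force between the fingers and hanger below 0.1 N), for 0.2 s.
2. the cap has snapped home on the can (z of cap_center in the frame of can between 0.105 and 0.1115 m and horizontal distance between cap_center and can below 0.005 m and angle between the z axis of cap_center and the z axis of can, either way round below 0.08 rad and angle between can's own z axis and vertical below 0.08 rad), for 0.2 s.
At the end, for the whole second after the job is handed in: Cap home: centre 105 to 111.5 mm above the can's foot, 5 mm from its axis, square and upright (0.08 rad), touched by the gripper and pushed so that the can bears on the shelf with over 9 N. Hanger flat, let go, within 50 mm along and 85 mm across of the lid's centre, under 0.4 rad askew (all of step 1 and all of step 2 and contact force between can and shelf above 9 N and contact force between the fingers and cap above 1 N); the arm keeps its last pose, push and grip.
It fails at once if the hanger is dropped (falls freely faster than 0.7 m/s) (linear speed of hanger above 0.7 m/s and contact force between the fingers and hanger below 0.1 N).
It fails at once if a bystander (brush, shoe tree, dish, jar, tall can or shoehorn) is moved more than 40 mm (distance of any of brush, shoe_tree, dish, cream_jar, tall_can, shoehorn from where it was at the start of the episode above 0.04 m).
It also fails if it takes over 61 s, if anything falls off the work surface, if the arm or the gripper's body presses on something with over 40 N, if the wrist force passes 120 N, or if a joint passes its speed limit or range.

## Working session

There is one attempt and no reset: what is moved stays moved. The work goes in short steps, each a Python script; the robot and the scene stay as the last script left them, time stands still between calls to the robot, and variables do not carry over. Pictures are saved under pics/ and viewed, and the job is handed in when it is done.

```bash
ls; mkdir -p pics
cat > h.py <<'E'
import numpy as np, cv2
from rig import ctrl, cams, nets
def cw(c,name=None):
    if 'cam_to_world' in c: return np.array(c['cam_to_world'])
    T=np.eye(4); T[:3,:3]=ctrl.get_eef_rot(); T[:3,3]=ctrl.get_position()
    return T@np.array(c['tool_from_camera'])
def w(T,p): return T[:3,:3]@np.asarray(p)+T[:3,3]
def cloud(c,T):
    K=c['camera_matrix']; z=c['range_z']; v,u=np.mgrid[0:480,0:640]
    x=(u-K[0][2])/K[0][0]*z; y=-(v-K[1][2])/K[1][1]*z
    P=np.stack([x,y,-z],-1)
    return P@T[:3,:3].T+T[:3,3]
def save(c,n,crop=None,s=1):
    im=c['img'][:,:,::-1]
    if crop: im=im[crop[1]:crop[3],crop[0]:crop[2]]
    if s!=1: im=cv2.resize(im,None,fx=s,fy=s,interpolation=cv2.INTER_CUBIC)
    cv2.imwrite('pics/'+n,im)
def px(c,T,p):
    q=np.linalg.inv(T)@np.r_[p,1]; K=c['camera_matrix']
    return int(K[0][2]+K[0][0]*q[0]/-q[2]),int(K[1][2]+K[1][1]*q[1]/q[2])
E
python3 - <<'E'
from h import *
np.set_printoptions(precision=4,suppress=True)
print(ctrl.get_clock())
for n in ['scene','top']:
    c=cams.read_camera(n); T=cw(c); save(c,n+'0.png')
    np.savez('/tmp/'+n,T=T,**{k:np.array(v) for k,v in c.items()})
    for t in ['lid_top','hanger_center','can','can_top','cap_center','brush','shoe_tree','dish','cream_jar','tall_can','shoehorn']:
        for r in nets.pinpoint(n,t)[:3]:
            p=w(T,r['at']); print(n,t,round(r['confidence'],2),p,px(c,T,p))
print(ctrl.get_clock())
E
```

```text
pics
0.0
scene lid_top 0.6 [ 0.4889 -0.319   0.0165] (238, 219)
scene hanger_center 0.76 [0.5661 0.181  0.1356] (433, 219)
scene can 0.86 [ 0.5151  0.0825 -0.0042] (387, 231)
scene can 0.22 [ 0.4566 -0.1214 -0.0006] (312, 212)
scene can_top 0.82 [0.5166 0.0784 0.1068] (389, 208)
scene cap_center 0.77 [ 0.3926 -0.2889  0.0254] (251, 188)
scene cap_center 0.76 [ 0.5764 -0.2854  0.019 ] (248, 246)
scene cap_center 0.72 [ 0.4891 -0.318   0.0177] (238, 218)
scene brush 0.56 [ 0.6274 -0.4198 -0.0017] (196, 267)
scene brush 0.28 [0.5725 0.1816 0.126 ] (433, 223)
scene shoe_tree 0.64 [ 0.774  -0.1724 -0.0022] (289, 320)
scene dish 0.86 [ 0.6226 -0.1527  0.0015] (298, 265)
scene cream_jar 0.85 [ 0.4589 -0.1219  0.0027] (311, 212)
scene tall_can 0.92 [ 0.7636  0.1631 -0.0005] (425, 316)
scene tall_can 0.49 [ 0.7717 -0.1733 -0.0007] (288, 319)
scene tall_can 0.19 [ 0.4612 -0.1223  0.0002] (311, 213)
scene shoehorn 0.68 [ 0.427  -0.4726  0.0005] (185, 203)
top lid_top 0.84 [0.5707 0.3049 0.1263] (143, 239)
top hanger_center 0.89 [0.5697 0.183  0.1346] (203, 240)
top hanger_center 0.44 [ 0.4022  0.0016 -0.0022] (296, 327)
top can 0.87 [ 0.5148  0.0787 -0.0017] (263, 275)
top can_top 0.74 [0.5127 0.0802 0.1067] (256, 271)
top cap_center 0.83 [ 0.3938 -0.2895  0.0226] (433, 334)
top cap_center 0.67 [ 0.4792 -0.3146  0.0208] (444, 294)
top cap_center 0.58 [ 0.5731 -0.2846  0.0217] (430, 250)
top brush 0.96 [ 0.6238 -0.4193 -0.0022] (489, 230)
top shoe_tree 0.91 [ 0.7711 -0.164  -0.0007] (375, 163)
top shoe_tree 0.19 [ 0.6173 -0.1459 -0.0019] (366, 230)
top dish 0.91 [ 0.6212 -0.1439 -0.0017] (365, 229)
top cream_jar 0.78 [ 0.4648 -0.1148  0.0001] (351, 299)
top tall_can 0.79 [0.7569 0.1671 0.0028] (227, 165)
top shoehorn 0.67 [ 0.4275 -0.4707 -0.0023] (514, 320)
top shoehorn 0.43 [0.571  0.1811 0.1298] (205, 240)
1.2
```

View pics/scene0.png

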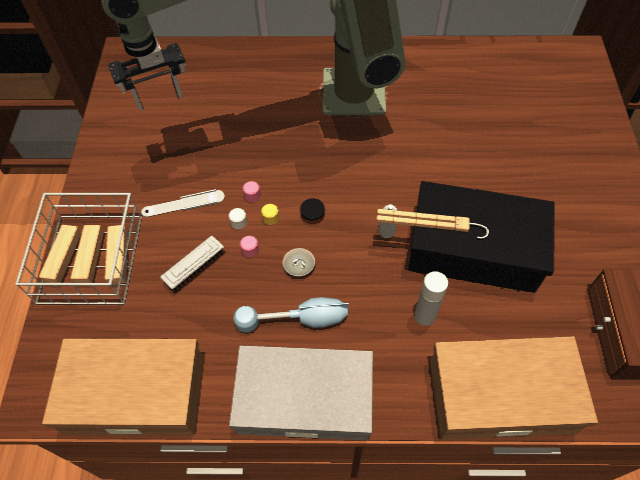

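View pics/top0.png

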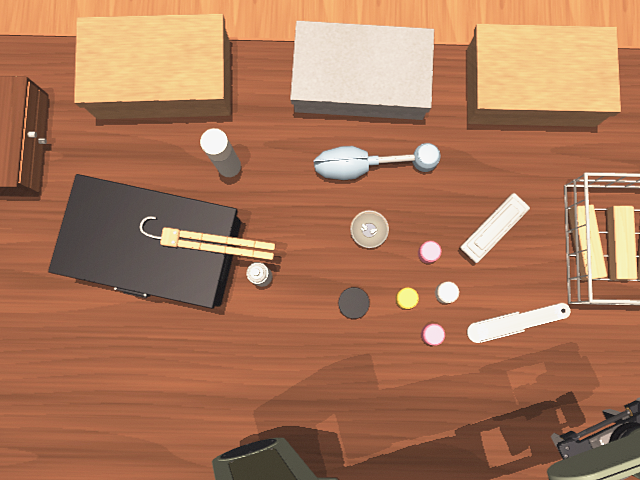

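Run:
```python
import cv2,numpy as np
a=cv2.imread('pics/scene0.png')[150:280,200:460]; b=cv2.imread('pics/top0.png')[220:360,400:470]
cv2.imwrite('pics/sc.png',cv2.resize(a,None,fx=3,fy=3,interpolation=2)); cv2.imwrite('pics/tc.png',cv2.resize(b,None,fx=4,fy=4,interpolation=2))
```

```text
(no output)
```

View pics/sc.png

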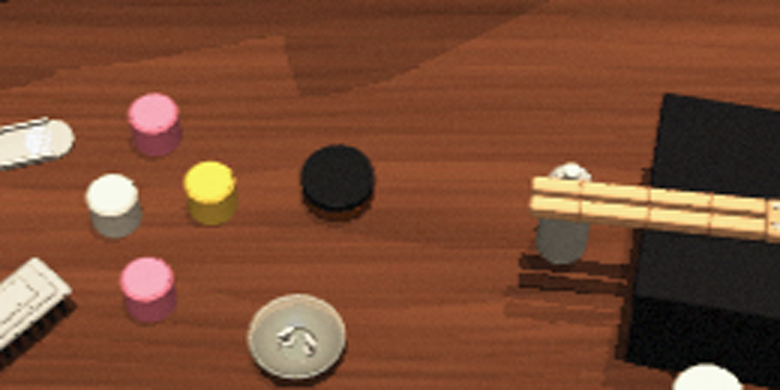

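View pics/tc.png

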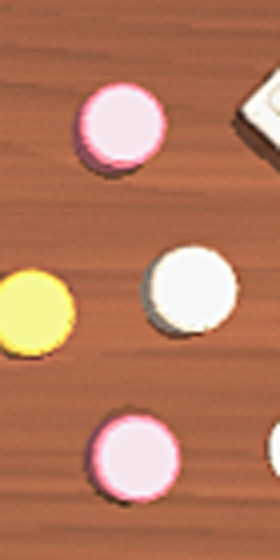

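The things shaped like the cap, in scene pixels: pink (251,191), pink (249,246), yellow (270,213) and white (237,218). The white one is meant. In the top view it is at (447,293), and the crops confirm it is white. Next I'll measure the poses from the depth clouds.

Run:
```python
from h import *
np.set_printoptions(precision=4,suppress=True)
for n in ['scene','top']:
    d=dict(np.load(f'/tmp/{n}.npz')); T=d['T']; P=cloud(d,T); im=d['img'].astype(int)
    P=np.where((d['range_z']>0)[...,None],P,np.nan)
    X,Y,Z=P[...,0],P[...,1],P[...,2]
    # lid
    m=(abs(Z-.128)<.006)&(im.sum(-1)<200)&(Y>.05)&(Y<.6)&(X>.35)&(X<.8)
    q=P[m][:,:2].astype(np.float32); r=cv2.minAreaRect(q); print(n,'lid',m.sum(),r,np.median(Z[m]))
    print(cv2.boxPoints(r))
    # hanger
    m=(Z>.135)&(Z<.16)&(Y>-.05)&(Y<.4)&(X>.4)&(X<.68)&(im[...,0]>140)
    q=P[m][:,:2].astype(np.float32); r=cv2.minAreaRect(q); print('hanger',m.sum(),r,np.median(Z[m]))
    print(cv2.boxPoints(r))
    # cap top
    m=(abs(Z-.04)<.006)&(abs(X-.484)<.04)&(abs(Y+.316)<.04)
    q=P[m][:,:2].astype(np.float32); print('cap',m.sum(),cv2.minEnclosingCircle(q),q.mean(0),np.median(Z[m]))
    m=(abs(X-.515)<.03)&(abs(Y-.08)<.03)&(Z>.08)&(Z<.125)&(im.max(-1)-im.min(-1)<40)
    q=P[m]; print('can',m.sum(),q.mean(0),[ (z,((q[:,2]>z)).sum(),q[q[:,2]>z].mean(0)) for z in (.102,.112)])
    T0=T
```

```text
scene lid 8714 ((0.5753487348556519, 0.30569085478782654), (0.33571115136146545, 0.2121688574552536), 78.75394439697266) 0.12765104556883755
[[0.4386 0.1617]
 [0.6467 0.1204]
 [0.7121 0.4496]
 [0.504  0.491 ]]
hanger 999 ((0.573144257068634, 0.1772274672985077), (0.2698007822036743, 0.050180092453956604), 79.0622329711914) 0.14311912540406913
[[0.5229 0.0495]
 [0.5722 0.04  ]
 [0.6234 0.3049]
 [0.5741 0.3144]]
cap 180 ((0.48969921469688416, -0.31784588098526), 0.02390667237341404) [ 0.4903 -0.3191] 0.03931527830148762
can 42 [0.5145 0.0795 0.1122] [(0.102, np.int64(37), array([0.5157, 0.0795, 0.1138])), (0.112, np.int64(22), array([0.5176, 0.08  , 0.1184]))]
top lid 761 ((0.5609338879585266, 0.26816412806510925), (0.4146598279476166, 0.21010033786296844), 78.60684204101562) 0.12741564374097392
[[0.417  0.0857]
 [0.623  0.0442]
 [0.7049 0.4507]
 [0.4989 0.4922]]
hanger 1746 ((0.5685989260673523, 0.1776079684495926), (0.27097994089126587, 0.05011602118611336), 78.69605255126953) 0.14333573148222367
[[0.5175 0.0497]
 [0.5666 0.0398]
 [0.6197 0.3056]
 [0.5706 0.3154]]
cap 335 ((0.48381081223487854, -0.3191378116607666), 0.022797057405114174) [ 0.4839 -0.3184] 0.03905222179497092
can 368 [0.5111 0.0788 0.1004] [(0.102, np.int64(178), array([0.5126, 0.0801, 0.1079])), (0.112, np.int64(35), array([0.5126, 0.0805, 0.1183]))]
```

```bash
python3 - <<'E'
from h import *
np.set_printoptions(precision=4,suppress=True)
for n in ['scene','top']:
    d=dict(np.load(f'/tmp/{n}.npz')); T=d['T']; P=cloud(d,T); im=d['img'].astype(int)
    X,Y,Z=P[...,0],P[...,1],P[...,2]
    m=(Z>.135)&(Z<.16)&(Y>-.05)&(Y<.22)&(X>.45)&(X<.66)&(im[...,0]>140)
    q=P[m][:,:2].astype(np.float32); r=cv2.minAreaRect(q); print('hanger',m.sum(),r)
    b=cv2.boxPoints(r);print(b, q[:,1].min())
E
# look from above hanger
python3 - <<'E'
from h import *
np.set_printoptions(precision=4,suppress=True)
a=np.deg2rad(-7)
# tool x along hanger's x ; z down
def R(a): 
    x=np.array([np.cos(a),np.sin(a),0]); z=np.array([0,0,-1.]); return np.c_[x,np.cross(z,x),z]
for s in (0,np.pi):
    print(ctrl.solve_ik([.565,.17,.30],R(a+s)), ctrl.solve_ik([.565,.3,.25],R(a+s)))
    print([ctrl.solve_ik([.487,-.318,z],R(s+b)) for z in (.03,.25) for b in (0,.5,1)])
    print([ctrl.solve_ik([.513,.08,z],R(s+b)) for z in (.1,.25) for b in (0,.5,1)])
c=cams.read_camera('wrist'); print(c['tool_from_camera'],c['camera_matrix'],ctrl.get_opening(),ctrl.get_contact_force())
E
```

```text
hanger 736 ((0.5665792226791382, 0.13252943754196167), (0.1792580634355545, 0.03614933788776398), 82.81686401367188)
[[0.5374 0.0459]
 [0.5733 0.0413]
 [0.5957 0.2192]
 [0.5599 0.2237]] 0.042280722
hanger 1270 ((0.5620314478874207, 0.13187240064144135), (0.17778640985488892, 0.033491287380456924), 82.9986343383789)
[[0.5346 0.0457]
 [0.5678 0.0416]
 [0.5895 0.2181]
 [0.5562 0.2221]] 0.043210827
[ 8.345  10.9716 80.4596 -0.     88.5689 15.345 ] [20.223  18.6405 76.7944 -0.     84.565  27.223 ]
[array([-41.6665,  25.6805,  95.6144,  -0.    ,  58.7052, -41.6665]), array([-41.6665,  25.6805,  95.6144,  -0.    ,  58.7052, -70.3144]), array([-41.6665,  25.6805,  95.6144,  -0.    ,  58.7052, -98.9623]), array([-41.6665,  11.5662,  85.5925,  -0.    ,  82.8413, -41.6665]), array([-41.6665,  11.5662,  85.5925,  -0.    ,  82.8413, -70.3144]), array([-41.6665,  11.5662,  85.5925,  -0.    ,  82.8413, -98.9623])]
[array([ -0.6931,  13.1731, 102.7294,  -0.    ,  64.0975,  -0.6931]), array([ -0.6931,  13.1731, 102.7294,  -0.    ,  64.0975, -29.341 ]), array([ -0.6931,  13.1731, 102.7294,  -0.    ,  
[... 569 characters left out ...]
ay([-41.6665,  11.5662,  85.5925,  -0.    ,  82.8413, 109.6856]), array([-41.6665,  11.5662,  85.5925,  -0.    ,  82.8413,  81.0377])]
[None, array([ -0.6931,  13.1731, 102.7294,  -0.    ,  64.0975, 150.659 ]), array([ -0.6931,  13.1731, 102.7294,  -0.    ,  64.0975, 122.0111]), None, array([ -0.6931,   3.8726,  94.2596,  -0.    ,  81.8678, 150.659 ]), array([ -0.6931,   3.8726,  94.2596,  -0.    ,  81.8678, 122.0111])]
[[ 1.      0.0001 -0.0001  0.0003]
 [ 0.0001 -0.958  -0.2866 -0.0845]
 [-0.0001  0.2866 -0.958  -0.1599]
 [ 0.      0.      0.      1.    ]] [[362.2966   0.     318.5133]
 [  0.     362.2966 237.9177]
 [  0.       0.       1.    ]] 0.0939317313057585 [-0.1424  0.5731  0.3285]
```

```bash
cat >> h.py <<'E'
def R(a): 
    x=np.array([np.cos(a),np.sin(a),0]); z=np.array([0,0,-1.]); return np.c_[x,np.cross(z,x),z]
HA=np.deg2rad(-7.1)
E
python3 - <<'E'
from h import *
np.set_printoptions(precision=4,suppress=True)
ctrl.move_to([.570,.182,.30],R(HA)); print(ctrl.get_clock())
c=cams.read_camera('wrist'); T=cw(c); save(c,'w1.png'); P=cloud(c,T)
for t in ['hanger_center','lid_top','can','can_top']:
    for r in nets.pinpoint('wrist',t)[:2]: print(t,r['confidence'],w(T,r['at']))
X,Y,Z=P[...,0],P[...,1],P[...,2]; im=c['img'].astype(int)
m=(Z>.135)&(Z<.16)&(Y>-.05)&(Y<.22)&(X>.45)&(X<.66)&(im[...,0]>140)&(c['range_z']>0)
q=P[m][:,:2].astype(np.float32); print(cv2.minAreaRect(q),cv2.boxPoints(cv2.minAreaRect(q)),np.median(Z[m]))
m=(abs(Z-.128)<.006)&(im.sum(-1)<200)
print('lidz',np.median(Z[m]),P[m].min(0),P[m].max(0)); np.savez('/tmp/w1',T=T,**c)
print(ctrl.get_contact_force())
E
```

```text
4.0
lid_top 0.6 [0.5719 0.3052 0.1256]
can_top 0.97 [0.5112 0.0778 0.105 ]
can_top 0.22 [0.5732 0.3042 0.1273]
((0.5640105605125427, 0.1325521320104599), (0.17949287593364716, 0.0334787592291832), 83.11044311523438) [[0.5366 0.0455]
 [0.5699 0.0414]
 [0.5914 0.2196]
 [0.5582 0.2237]] 0.1433859659853799
lidz 0.12759885688072792 [0.4419 0.1227 0.122 ] [0.6857 0.3776 0.1338]
[0.6486 0.0571 0.1732]
```

View pics/w1.png

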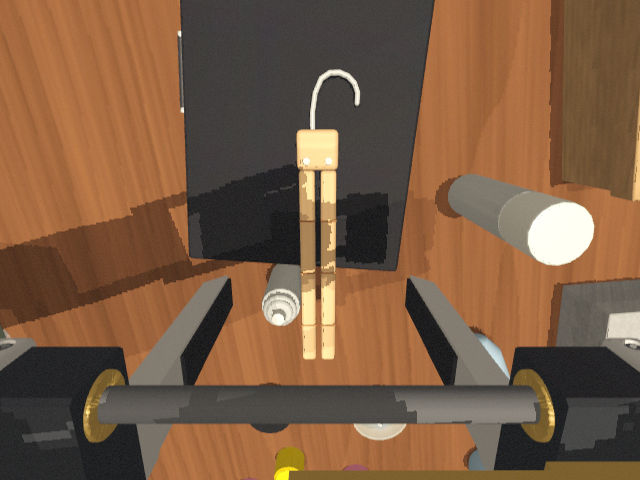

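The wrist view shows the gripper square over the hanger: hub at (318,150), can at (281,305). The estimates of its position agree within about 3 mm, so I'll grip it.

Run:
```python
from h import *
np.set_printoptions(precision=4,suppress=True)
ctrl.grip(.065,15)
ctrl.move_straight([.570,.182,.18],v=.2)
ctrl.move_straight([.570,.182,.150],v=.08); print(ctrl.get_contact_force())
ctrl.grip(.0,15); print(ctrl.get_opening(),ctrl.get_contact_force())
ctrl.move_straight([.570,.182,.185],v=.08)
ctrl.pause(.2); print(ctrl.get_opening(),ctrl.get_contact_force(),ctrl.get_ft_torque())
c=cams.read_camera('wrist'); save(c,'w2.png'); print(ctrl.get_clock())
```

```text
[-0.7463 -0.5488  0.9657]
0.03280220616688185 [-0.4391  0.6567  0.8242]
0.03291627408754307 [-0.2161  0.07   -1.3581] [-0.0201 -0.038   0.0336]
7.6083
```

View pics/w2.png

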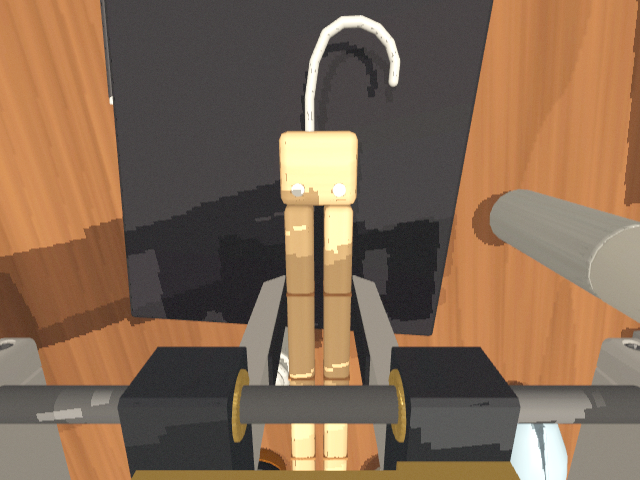

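The hanger is held level, with the hub at (318,168). Now I'll carry it over and lay it down.

Run:
```python
from h import *
np.set_printoptions(precision=4,suppress=True)
A=np.deg2rad(-11)
ctrl.move_straight([.572,.300,.185],R(A),v=.12)
ctrl.move_straight([.572,.300,.158],v=.08)
z=.158
while z>.1485:
    z-=.001; ctrl.move_straight([.572,.300,z],v=.03)
    f=ctrl.get_contact_force()[2]; print(round(z,4),round(f,2))
    if f>1.5: break
ctrl.grip(.065); ctrl.pause(.2)
ctrl.move_straight([.572,.300,.30],v=.2)
c=cams.read_camera('top'); T=cw(c); save(c,'t2.png')
c=cams.read_camera('wrist'); T=cw(c); save(c,'w3.png'); P=cloud(c,T)
for t in ['hanger_center','lid_top','can_top']:
    for r in nets.pinpoint('wrist',t)[:2]: print(t,r['confidence'],w(T,r['at']))
X,Y,Z=P[...,0],P[...,1],P[...,2]; im=c['img'].astype(int)
m=(Z>.132)&(Z<.16)&(Y>.1)&(Y<.34)&(X>.45)&(X<.66)&(im[...,0]>140)&(c['range_z']>0)
q=P[m][:,:2].astype(np.float32); print(cv2.minAreaRect(q),cv2.boxPoints(cv2.minAreaRect(q)),np.median(Z[m]))
print(ctrl.get_clock())
```

```text
0.157 -0.95
0.156 -0.45
0.155 -0.49
0.154 -1.24
0.153 -0.61
0.152 -0.79
0.151 -1.3
0.15 -0.07
0.149 6.54
hanger_center 0.84 [0.5764 0.298  0.1368]
hanger_center 0.68 [0.5726 0.3035 0.1271]
lid_top 0.97 [0.5681 0.3007 0.1292]
can_top 0.29 [ 0.4605 -0.1209  0.0013]
((0.5638465285301208, 0.2527664601802826), (0.18298816680908203, 0.03273531049489975), 79.13433837890625) [[0.5305 0.166 ]
 [0.5627 0.1598]
 [0.5972 0.3395]
 [0.565  0.3457]] 0.1432475549611619
13.5167
```

View pics/t2.png

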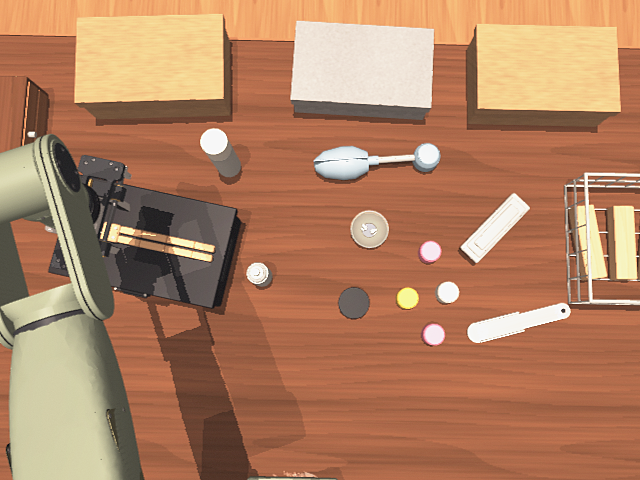

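View pics/w3.png

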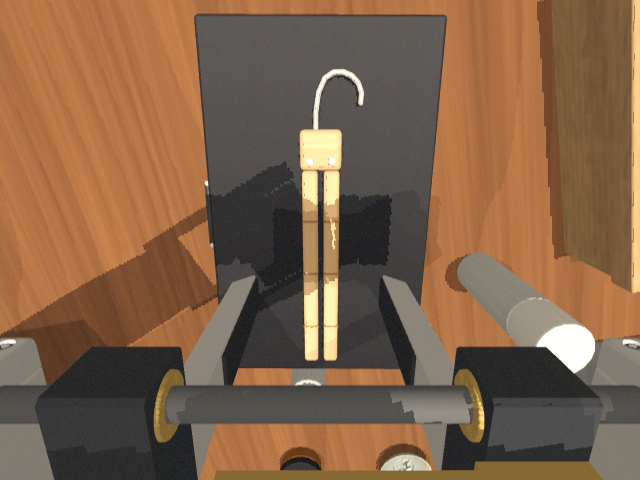

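The top view shows the hanger flat along the middle of the lid, from (105,232) to (213,250), clear of the can at (258,273). The wrist view agrees. Next I'll measure the can and the cap with the wrist camera.

Run:
```python
from h import *
np.set_printoptions(precision=4,suppress=True)
def meas(tag,slabs,p,rad,dy):
    ctrl.move_to([p[0],p[1]+dy,.26],R(0)); ctrl.pause(.15)
    c=cams.read_camera('wrist'); T=cw(c); save(c,tag+'.png'); np.savez('/tmp/'+tag,T=T,**c)
    P=cloud(c,T); ok=(c['range_z']>0)&(np.hypot(P[...,0]-p[0],P[...,1]-p[1])<rad)
    for lo,hi in slabs:
        m=ok&(P[...,2]>lo)&(P[...,2]<hi); q=P[m]
        if len(q)>5: print(tag,lo,hi,m.sum(),q.mean(0),(q.min(0)+q.max(0))/2,q.max(0)-q.min(0),cv2.minEnclosingCircle(q[:,:2].astype(np.float32)))
    for t in (['can','can_top'] if 'can' in tag else ['cap_center','cap']):
        for r in nets.pinpoint('wrist',t)[:3]: print(t,r['confidence'],w(T,r['at']))
meas('wcan',[(.084,.093),(.103,.109),(.115,.124)],(.513,.08),.04,.09)
meas('wcap',[(.035,.045)],(.487,-.318),.04,.09)
print(ctrl.get_clock(),ctrl.get_contact_force())
```

```text
wcan 0.084 0.093 449 [0.5143 0.0925 0.0878] [0.5142 0.0865 0.0871] [0.0441 0.0332 0.0062] ((0.5142921805381775, 0.08077192306518555), 0.02258526161313057)
wcan 0.103 0.109 428 [0.5145 0.0838 0.1052] [0.5142 0.0811 0.1059] [0.0284 0.0288 0.0056] ((0.5142380595207214, 0.08051706105470657), 0.01519098412245512)
wcan 0.115 0.124 164 [0.5144 0.0808 0.1181] [0.5147 0.0804 0.1175] [0.0132 0.0135 0.0049] ((0.5145352482795715, 0.08005821704864502), 0.007263821549713612)
can 0.67 [ 0.5146  0.0794 -0.003 ]
wcap 0.035 0.045 1078 [ 0.4864 -0.3183  0.0391] [ 0.4865 -0.3199  0.0384] [0.044  0.0448 0.0068] ((0.48631906509399414, -0.3200036287307739), 0.02277826890349388)
cap_center 0.92 [ 0.3979 -0.2919  0.0197]
cap_center 0.71 [ 0.4695 -0.2349  0.0196]
cap_center 0.58 [ 0.4874 -0.322   0.0172]
cap 0.97 [ 0.4846 -0.3245  0.0025]
cap 0.9 [ 0.5764 -0.2816  0.001 ]
cap 0.76 [ 0.4705 -0.2341 -0.0016]
16.2417 [ 0.8514 -0.1448 -0.1087]
```

View pics/wcan.png

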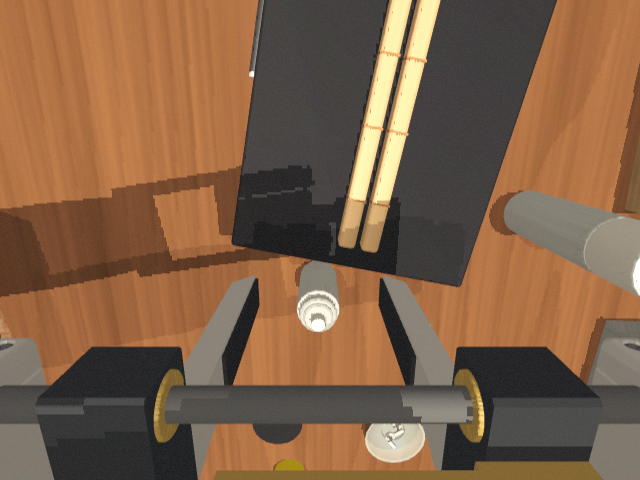

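View pics/wcap.png

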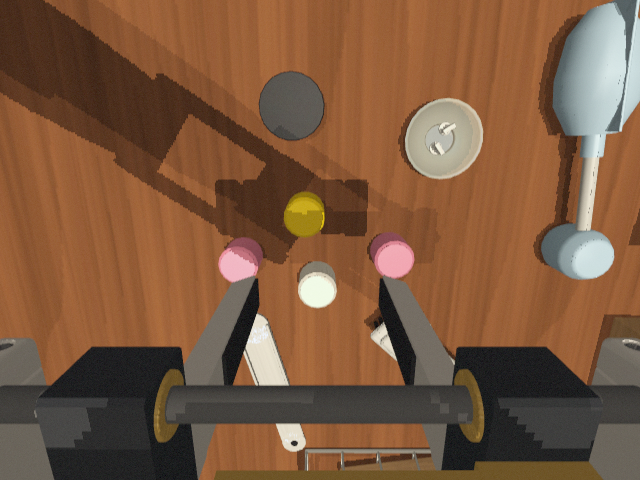

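The white cap is at (317,285), which is about (0.4864, -0.3195) in the world. The can's top is at (318,310), with its axis at (0.5143, 0.0805). I'll grip the cap.

Run:
```python
from h import *
np.set_printoptions(precision=4,suppress=True)
p=[.4864,-.3195]
ctrl.grip(.064,50)
ctrl.move_to([*p,.16],R(0))
ctrl.move_straight([*p,.07],v=.2)
ctrl.move_straight([*p,.025],v=.08); print(ctrl.get_contact_force())
ctrl.grip(0,50); print(ctrl.get_opening(),ctrl.get_contact_force())
ctrl.move_straight([*p,.19],v=.2); ctrl.pause(.2); print(ctrl.get_opening(),ctrl.get_contact_force(),ctrl.get_position())
c=cams.read_camera('wrist'); T=cw(c); save(c,'w5.png'); 
# cap seen in tool frame
Pt=cloud(c,np.array(c['tool_from_camera'])); im=c['img'].astype(int)
m=(c['range_z']>0)&(abs(Pt[...,0])<.03)&(abs(Pt[...,1])<.04)&(Pt[...,2]<.03)&(Pt[...,2]>-.03)&(im.min(-1)>120)
q=Pt[m]; print(m.sum(), q.min(0),q.max(0)) if m.sum() else 0
t=q[(q[:,2]<np.percentile(q[:,2],30)+.006)]; print(cv2.minEnclosingCircle(t[:,:2].astype(np.float32)),np.median(t[:,2]))
print(ctrl.get_clock())
```

```text
[-0.6672  1.0069 -0.1113]
0.044548171166170915 [0.4129 0.1627 1.8844]
0.044646921889101326 [-0.9703  0.3149  0.6732] [ 0.4856 -0.3188  0.1882]
4616 [-0.0204 -0.022  -0.0165] [ 0.0199  0.0204 -0.0097]
((-0.0008282001945190132, -0.0008265633950941265), 0.0218307264149189) -0.014053427797810714
20.05
```

View pics/w5.png

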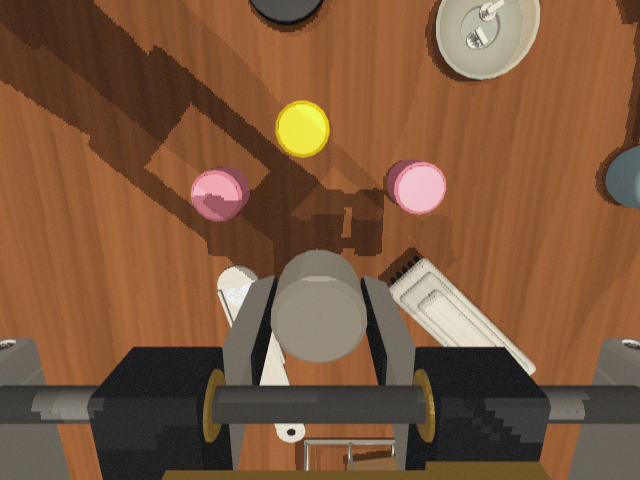

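The cap is held upright and centred at (320,315), with its axis within 1 mm of the TCP. I'll carry it over the can, correcting for where the arm really settles.

Run:
```python
from h import *
np.set_printoptions(precision=4,suppress=True)
g=np.array([.5151,.0797]); cmd=g.copy()
ctrl.move_to([*cmd,.20],R(0)); ctrl.pause(.2)
for i in range(2):
    a=np.array(ctrl.get_position()); print(a,ctrl.get_contact_force()); cmd+=g-a[:2]
    ctrl.move_straight([*cmd,.20-.03*i],v=.1); ctrl.pause(.15)
print(ctrl.get_position(),cmd,np.array(ctrl.get_eef_rot())[:,2])
c=cams.read_camera('wrist'); save(c,'w6.png')
c=cams.read_camera('scene'); save(c,'s6.png',(330,150,480,270),4)
print(ctrl.get_clock())
```

```text
[0.5154 0.0787 0.1999] [ 0.6155 -0.4985  0.6237]
[0.5148 0.0806 0.2   ] [ 0.2287 -0.1151 -1.1469]
[0.5157 0.0798 0.1708] [0.5151 0.0798] [ 0.0015  0.     -1.    ]
22.8333
```

View pics/w6.png

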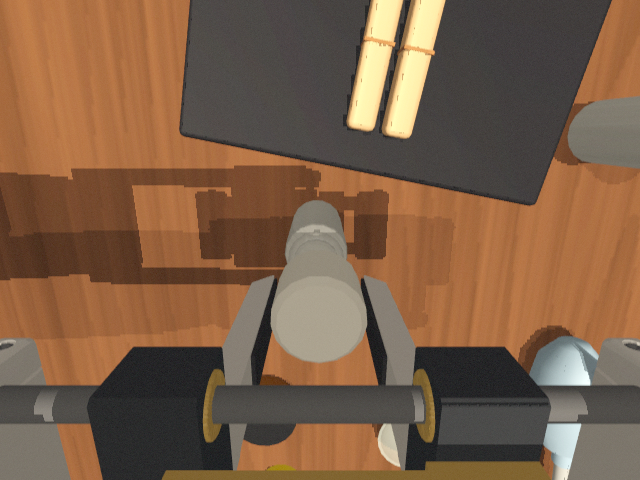

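View pics/s6.png

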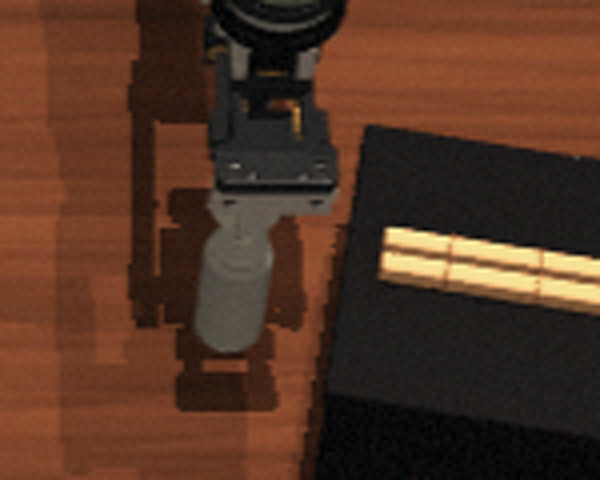

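Run:
```python
from h import *
np.set_printoptions(precision=4,suppress=True)
ps=np.array([ctrl.get_position() for _ in range(10)]); print(ps.mean(0),ps.std(0))
c=cams.read_camera('wrist'); tc=np.array(c['tool_from_camera']); Pt=cloud(c,tc); im=c['img'].astype(int)
ok=c['range_z']>0
m=ok&(abs(Pt[...,0])<.03)&(abs(Pt[...,1])<.04)&(Pt[...,2]<-.008)&(Pt[...,2]>-.02)&(im.max(-1)-im.min(-1)<40)
# columns extents of cap by row
v,u=np.nonzero(m)
for r in range(270,350,20):
    k=u[v==r]; 
    if len(k): print('cap row',r,k.min(),k.max(),(k.min()+k.max())/2, Pt[r,k.min()],Pt[r,k.max()])
for r in range(205,265,8):
    k=np.nonzero(ok[r]&(abs(Pt[r,:,0])<.035)&(Pt[r,:,2]>.03)&(Pt[r,:,2]<.13))[0]
    if len(k): print('can row',r,k.min(),k.max(),(k.min()+k.max())/2, Pt[r,k.min()],Pt[r,k.max()])
print(ctrl.get_clock())
```

```text
[0.5157 0.0798 0.1708] [0. 0. 0.]
cap row 290 281 356 318.5 [-0.0163 -0.0141 -0.0091] [ 0.0177 -0.0141 -0.0092]
cap row 310 248 386 317.0 [-0.0295 -0.0097 -0.0199] [ 0.0297 -0.0095 -0.0196]
cap row 330 268 369 318.5 [-0.0216  0.001  -0.0182] [ 0.0231  0.0013 -0.0177]
can row 213 302 331 316.5 [-0.0126 -0.0195  0.1249] [ 0.0109 -0.0187  0.1284]
can row 221 294 339 316.5 [-0.0188 -0.0141  0.12  ] [ 0.0174 -0.0125  0.1265]
can row 229 290 342 316.0 [-0.0217 -0.009   0.1148] [ 0.0194 -0.0081  0.118 ]
can row 237 288 344 316.0 [-0.0214 -0.0091  0.0922] [ 0.0196 -0.0076  0.0971]
can row 245 286 346 316.0 [-0.0221 -0.0062  0.0822] [ 0.02   -0.0061  0.0826]
can row 253 285 346 315.5 [-0.0231  0.0001  0.0833] [ 0.0201 -0.0003  0.0822]
can row 261 287 289 288.0 [-0.0217  0.0059  0.0827] [-0.0192  0.0011  0.0697]
22.8833
```

Run:
```python
from h import *
from scipy.optimize import least_squares
np.set_printoptions(precision=4,suppress=True)
c=cams.read_camera('wrist'); tc=np.array(c['tool_from_camera']); Pt=cloud(c,tc); im=c['img'].astype(int)
ok=c['range_z']>0; gray=im.max(-1)-im.min(-1)<45
K=np.array(c['camera_matrix']); Ti=np.linalg.inv(tc)
def proj(P):
    q=P@Ti[:3,:3].T+Ti[:3,3]; return np.c_[K[0,2]+K[0,0]*q[:,0]/-q[:,2],K[1,2]-K[1,1]*q[:,1]/-q[:,2]]
# cap: side silhouette rows 275-300 & bottom edge rows 345-362 from gradient of image
g=cv2.cvtColor(c['img'],cv2.COLOR_RGB2GRAY)
cv2.imwrite('pics/w7.png',cv2.resize(c['img'][190:370,240:400,::-1],None,fx=4,fy=3.3,interpolation=2))
print(ok[330,310],Pt[330,318],Pt[300,318],Pt[345,318],Pt[280,318],Pt[262,318])
for r in (320,330,340): print(r,g[r,262:378:2])
for u in (300,318,336): print(u,g[340:370,u], g[196:216,u])
m=ok&(Pt[...,2]>.079)&(Pt[...,2]<.086)&(np.hypot(Pt[...,0],Pt[...,1])<.035)
q=Pt[m]; print(len(q),q.min(0),q.max(0))
h=cv2.convexHull(q[:,:2].astype(np.float32))[:,0]
# fit radius .0225 to far-side hull points
f=h[(h[:,1]<.0)]
s=least_squares(lambda p:np.hypot(f[:,0]-p[0],f[:,1]-p[1])-.0225,[0,0],loss='soft_l1',f_scale=.0005); print('ledge centre tool',s.x,np.abs(s.fun).max(),len(f))
```

```text
True [ 0.0005  0.0034 -0.0142] [ 0.0005 -0.0119 -0.0149] [ 0.0005  0.0116 -0.0137] [ 0.0005 -0.0203 -0.0123] [ 0.0005 -0.0215  0.0072]
320 [ 32  33  35  29  65 153 154 156 164 162 164 163 163 164 162 164 161 162
 162 162 161 164 164 163 162 164 163 162 165 164 164 163 165 162 163 162
 164 163 163 164 164 164 163 163 162 164 165 162 164 162 154 153 154  29
  32  30  30  77]
330 [ 34  35  39  24  32 130 151 156 163 164 163 161 164 164 165 162 164 163
 164 163 163 162 163 165 163 162 164 165 160 163 163 164 162 161 162 163
 165 163 162 164 163 164 163 164 163 165 163 163 164 163 150 152  40  38
  30  31  29  33]
340 [ 34  34  33  30 135 131 129 144 149 156 164 164 164 163 162 163 164 164
 162 162 163 163 162 164 164 164 162 162 166 162 164 164 164 162 162 162
 162 163 162 164 162 165 162 164 163 163 163 163 151 150 128 122 127  52
  25  29  31  31]
300 [162 162 166 164 162 163 165 164 163 166 163 163 163 164 162 163 164 161
 151 137 124 120 116 120 120 119 120 119 120 120] [ 79  79  79  76  80  80  79  77  79  81  94 114 124 122 123 122 124 122
 123 122]
318 [166 164 165 162 164 163 163 164 165 162 162 163 164 163 162 163 162 162
 162 163 163 161 149 137 134 128 134 133 133 132] [104  80  82  81 111 123 125 125 124 125 123 124 126 125 123 124 124 122
 125 121]
336 [163 163 162 164 164 163 162 161 162 162 163 161 163 163 164 162 164 163
 154 144 138 130 130 130 132 128 130 130 131 131] [ 83  80  82  84  79  80  78  78  84  83  82  83  85  95 114 118 119 120
 116 116]
719 [-0.0232 -0.0224  0.08  ] [0.0212 0.007  0.086 ]
ledge centre tool [-0.0012  0.0001] 0.0004162695662356039 27
```

View pics/w7.png

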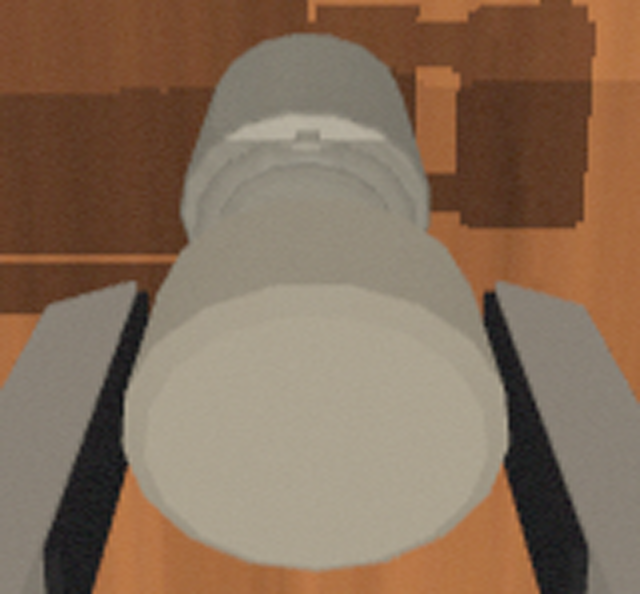

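The cap is about 1.6 mm too far in +x compared with the can, and y is fine. I'll correct that, then press down in small steps while watching the force.

Run:
```python
from h import *
np.set_printoptions(precision=4,suppress=True)
x,y=.5135,.0798
ctrl.grip(0,60)
ctrl.move_straight([x,y,.170],R(0),v=.05)
ctrl.move_straight([x,y,.131],v=.08); ctrl.pause(.2)
f0=np.array(ctrl.get_contact_force()); print(f0,ctrl.get_position())
z=.131; pk=0; clicked=False
while z>.113:
    z-=.0007; ctrl.move_straight([x,y,z],v=.02)
    fs=[]
    for _ in range(3): fs.append(ctrl.get_contact_force()); ctrl.pause(.02)
    f=np.mean(fs,0); p=ctrl.get_position()
    print(round(z,4),f.round(2),round(p[2],4),round(ctrl.get_opening(),4))
    if f[2]>25 or np.hypot(*(f-f0)[:2])>8: break
    pk=max(pk,f[2])
    if z<.1165 and f[2]>8: break
print(ctrl.get_clock())
```

```text
[-0.5452 -0.3091  0.7354] [0.514  0.0798 0.1316]
0.1303 [ 0.02  0.19 -0.28] 0.1304 0.0445
0.1296 [-0.04 -0.29 -0.55] 0.1295 0.0446
0.1289 [0.15 0.02 0.01] 0.1288 0.0446
0.1282 [0.11 0.59 0.16] 0.1282 0.0446
0.1275 [ 0.01 -0.5   0.16] 0.1275 0.0446
0.1268 [-0.11  0.14  1.02] 0.1269 0.045
0.1261 [-0.18  0.48  2.77] 0.1265 0.0442
0.1254 [-0.62  0.74  4.93] 0.1262 0.0443
0.1247 [-0.23  0.34  6.7 ] 0.1258 0.0444
0.124 [-1.39  0.63  8.24] 0.1256 0.0447
0.1233 [-2.58  0.34 11.08] 0.1253 0.0447
0.1226 [-2.68  0.66 13.3 ] 0.1252 0.0448
0.1219 [-2.63  0.83 13.56] 0.1246 0.0444
0.1212 [-1.19  0.68  6.67] 0.1228 0.0449
0.1205 [0.44 0.23 3.49] 0.1207 0.0446
0.1198 [0.97 0.93 2.06] 0.1195 0.0446
0.1191 [-0.45 -0.66 -1.73] 0.1179 0.0445
0.1184 [-0.17  0.03 -2.05] 0.1182 0.0445
0.1177 [-0.07  0.05 -1.31] 0.1177 0.0444
0.117 [ 0.25 -0.23 -1.73] 0.117 0.045
0.1163 [ 0.12 -0.13 -1.72] 0.1162 0.0448
0.1156 [-0.42 -0.05 -2.09] 0.1156 0.0447
0.1149 [-0.65  0.28 -0.77] 0.1151 0.0448
0.1142 [-0.12  0.52  0.49] 0.1145 0.0441
0.1135 [-1.52  0.17  5.18] 0.1145 0.0447
0.1128 [-2.82  0.64  9.1 ] 0.1145 0.0447
32.0417
```

The click shows: peak 13.6 N, drop to a few newtons, then the hard stop at TCP z of about 0.1143, which is where home was expected. I'll build the push up to about 16 N and relieve the small side load.

Run:
```python
from h import *
np.set_printoptions(precision=4,suppress=True)
x,y,z=.5132,.0798,.1128
def rd():
    fs=[]
    for _ in range(5): fs.append(ctrl.get_contact_force()); ctrl.pause(.02)
    return np.mean(fs,0)
while z>.109:
    ctrl.move_straight([x,y,z],v=.02); f=rd(); print(round(x,4),round(z,4),f,ctrl.get_position())
    if f[2]>15.5: break
    z-=.0005; x-=.0001
ctrl.pause(.5); print(rd(),ctrl.get_opening())
c=cams.read_camera('wrist'); save(c,'w8.png'); c=cams.read_camera('scene'); save(c,'s8.png',(340,150,490,270),5)
c=cams.read_camera('top'); save(c,'t8.png')
print('xyz',x,y,z,ctrl.get_clock())
```

```text
0.5132 0.1128 [-2.0435  0.4635  8.5129] [0.5139 0.0798 0.1145]
0.5131 0.1123 [-3.0308  0.1321 10.7056] [0.514  0.0798 0.1145]
0.513 0.1118 [-3.7915 -0.3355 13.2004] [0.514  0.0798 0.1145]
0.5129 0.1113 [-4.5236  0.1229 15.0304] [0.514  0.0798 0.1145]
0.5128 0.1108 [-5.4669  0.0086 18.3106] [0.5141 0.0798 0.1145]
[-5.7253  0.4231 17.9613] 0.04465638028236918
xyz 0.5128 0.0798 0.1108 34.4417
```

View pics/w8.png

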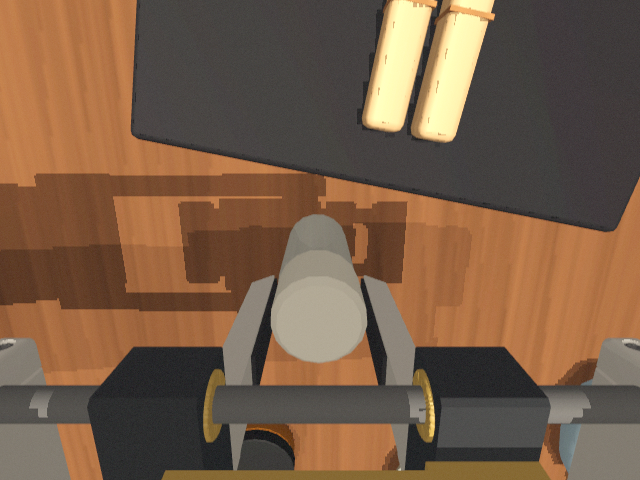

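View pics/s8.png

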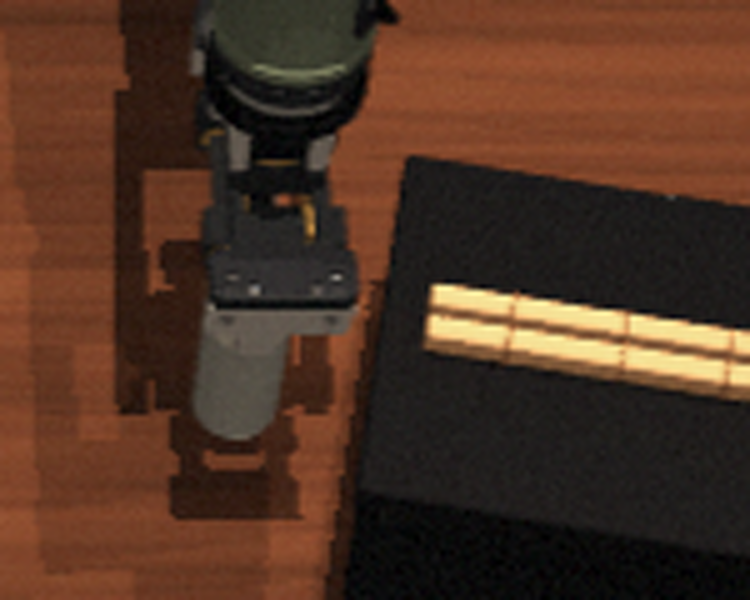

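View pics/t8.png

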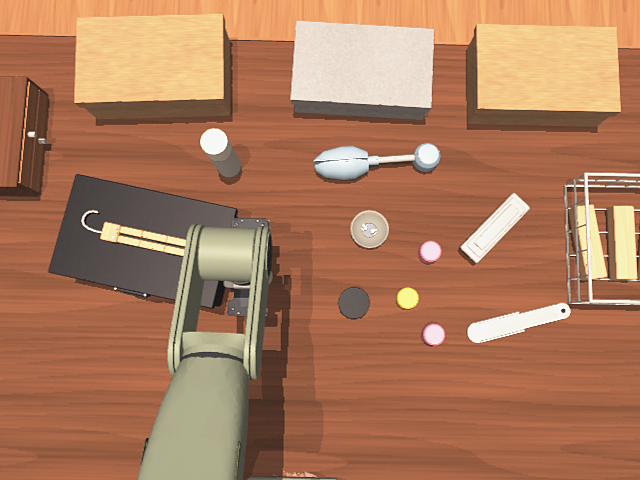

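Everything is seated: in the wrist view the cap (320,315) runs straight into the can body, and the neck no longer shows. The side force of 5.7 N is more than I want for an upright can, so I'll try a small x shift to relieve it.

Run:
```python
from h import *
np.set_printoptions(precision=4,suppress=True)
def rd():
    fs=[];t=[]
    for _ in range(6): fs.append(ctrl.get_contact_force()); t.append(ctrl.get_ft_torque()); ctrl.pause(.02)
    return np.r_[np.mean(fs,0),np.mean(t,0)]
print(rd())
for x in (.5132,.5138,.5144):
    ctrl.move_straight([x,.0798,.1110],v=.02); ctrl.pause(.1); print(x,rd(),np.array(ctrl.get_position()),np.array(ctrl.get_eef_rot())[:,2])
print(ctrl.get_clock())
```

```text
[-5.629  -0.1272 17.9089 -0.0518  1.2684 -0.0209]
0.5132 [-5.6713  0.1391 17.9494 -0.0686  1.3598 -0.0338] [0.5142 0.0798 0.1145] [ 0.0017 -0.0002 -1.    ]
0.5138 [-6.4683  0.0479 19.0554 -0.0855  1.564  -0.0304] [0.5144 0.0798 0.1145] [ 0.0008 -0.0003 -1.    ]
0.5144 [-6.9967 -0.4214 20.2275 -0.083   1.7737 -0.0048] [0.5146 0.0798 0.1145] [-0.0001 -0.0003 -1.    ]
35.8917
```

Run:
```python
from h import *
np.set_printoptions(precision=4,suppress=True)
def rd():
    fs=[];t=[]
    for _ in range(6): fs.append(ctrl.get_contact_force()); t.append(ctrl.get_ft_torque()); ctrl.pause(.02)
    return np.r_[np.mean(fs,0),np.mean(t,0)]
for x in (.5132,.5122,.5112,.5102):
    ctrl.move_straight([x,.0798,.1110],v=.02); ctrl.pause(.1); r=rd(); print(x,r,np.array(ctrl.get_position()),np.array(ctrl.get_eef_rot())[:,2])
    if r[0]>-2: break
print(ctrl.get_clock())
```

```text
0.5132 [-5.3762 -0.2377 17.3601 -0.0572  1.3394 -0.007 ] [0.5142 0.0798 0.1145] [ 0.0017 -0.0002 -1.    ]
0.5122 [-3.8341 -0.3654 15.5208 -0.0553  0.948  -0.0103] [0.5139 0.0798 0.1145] [ 0.0035 -0.0001 -1.    ]
0.5112 [-1.6618 -0.1146 13.9218 -0.0327  0.5257 -0.0079] [0.5138 0.0798 0.1145] [ 0.0056 -0.0001 -1.    ]
37.2417
```

Run:
```python
from h import *
np.set_printoptions(precision=4,suppress=True)
ctrl.move_straight([.5108,.0798,.1105],v=.02); ctrl.pause(.6)
for _ in range(3):
    print(np.mean([(ctrl.get_contact_force(),ctrl.pause(.02))[0] for _ in range(6)],0),ctrl.get_position(),ctrl.get_opening())
c=cams.read_camera('wrist'); T=cw(c); save(c,'w9.png'); P=cloud(c,T); im=c['img'].astype(int)
m=(c['range_z']>0)&(np.hypot(P[...,0]-.514,P[...,1]-.08)<.03)&(P[...,2]>.12)&(P[...,2]<.14)&(im.max(-1)-im.min(-1)<40); q=P[m]; print('captop',np.median(q,0))
m=(c['range_z']>0)&(P[...,2]>.134)&(P[...,2]<.16)&(P[...,1]>.13); print('hanger z',np.median(P[m][:,2]))
# can side: x mid per height
for r in range(220,262,8):
    k=np.nonzero((abs(P[r,:,0]-.514)<.03)&(P[r,:,2]>.01)&(P[r,:,2]<.125)&(P[r,:,1]<.115))[0]
    if len(k): print(r,P[r,k,2].mean(),(P[r,k.min(),0]+P[r,k.max(),0])/2)
print(ctrl.get_clock())
```

```text
[-2.1939  0.104  15.6921] [0.5138 0.0798 0.1145] 0.04463614830668986
[-2.235  -0.0192 15.8077] [0.5138 0.0798 0.1145] 0.04452281027650619
[-1.7819  0.0241 15.4632] [0.5138 0.0798 0.1145] 0.04497716617759068
captop [0.5142 0.0843 0.1285]
hanger z 0.1432840715245013
220 0.018480394884371535 0.5140546644456091
228 0.03499274935797686 0.514116554288393
236 0.05268075196740318 0.5135474993624198
244 0.06955655581613059 0.5135045809110185
252 0.08371838600124006 0.5142986164649717
260 0.09679687099678508 0.5142044525234528
38.4417
```

View pics/w9.png

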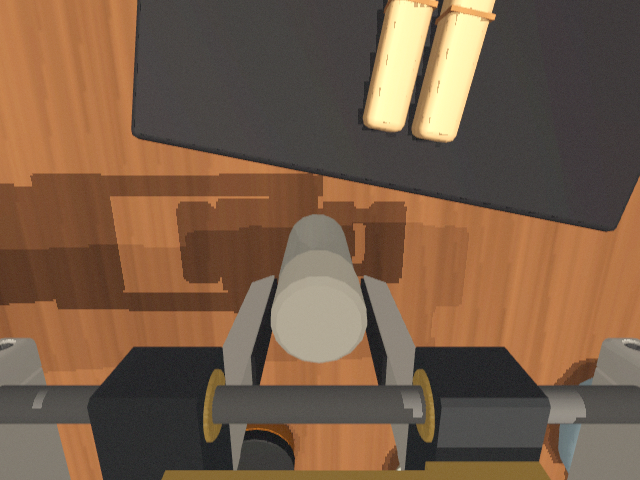

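The cap's top (320,315) is at z = 0.1285, where home is 0.129. The can's sides are vertical and in line with the cap, and the push holds at 15.6 N. I'll hand in.

Run:
```python
from h import *
print(ctrl.get_contact_force(),ctrl.get_clock()); ctrl.hand_in()
```

```text
[-2.55925926  0.05903028 16.43712588] 38.4417
the job is handed in; nothing more can be done
```

I handed the job in at 38.4 s, with the gripper still holding the cap and pushing it down on the can. No verdict came back.

- **Hanger:** I gripped it across the arms, laid it down and let go. It lies flat along the middle of the lid, its upper side 15 mm above the lid. Its centre is within about 10 mm of the lid's centre, and the pictures show it wholly on the lid.
- **Cap:** I took the white cap, not the pink or yellow ones, and pressed it straight down on the can. The push rose to 13.6 N and fell off at the click. The cap then met a hard stop, with its top at 128.5 mm; home is 129 mm.
- **Final push:** It held at 15.5 to 16.4 N, with the cap and can in line and the can upright.

**What didn't go to plan:**
- **Cap aim:** my first aim over the can was about 1.6 mm off in x. I corrected it before pressing.
- **Side force:** pressing built up a side force of up to 7 N, partly because I first shifted the arm the wrong way. Shifting it the other way cut it to about 2 N.

I checked the other things only by eye in the top view, and none appeared to have moved.

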